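# Set the drying cabinet's door ajar on its stay

## Robot

A 7-joint arm with a two-finger parallel gripper is mounted at the origin on a cart in front of the work surface, level with it; the furniture and walls round the work are solid. World frame = base frame: x ahead of the robot, y to its left, z up, the work surface at z = 0. Lengths are in m, angles in rad, forces in N, time in s.
With the tool pointing down it reaches from about 0.425 to 0.975 m from the base axis. Payload 16.7 kg.
Tool frame: the origin (TCP) lies between the finger pads; the fingertips stand 17 mm ahead of it and the grasp point (between the pads) lies 2 mm behind it; z points along the fingers, y is the line along which they close (so a half turn about z gives the same grasp; the last joint's range is limited). The gripper opens to 85 mm and grips with 20 to 120 N. Pads are 22 mm wide; open, the fingers measure 114 mm over their backs; the gripper's body (76 mm by 85 mm) begins 54 mm behind the grasp point. The pads swing forward as they close: fully open they stand 13 mm farther back than shut.
Start: joints at [1.077, 0.426, 0.074, 1.606, -0.034, 1.111, -0.067], TCP at [0.227, -0.635, 0.248] pointing down, gripper open.
Joint ranges: [-2.85, 2.85], [-0.5, 2.14], [-1.23, 1.37], [0.21, 2.46], [-1.02, 4.16], [0.16, 2.05], [-2.73, 2.73]. Speed limits (rad/s): [1.89, 1.89, 2.39, 2.39, 3.01, 3.01, 3.01].

## Interface

Orientations are given as a rotation vector (axis times angle).
In Python, from bench import robot gives the robot as it stands. Calls block until the motion is done:
- robot.goto(position, orientation): joint-space move of the TCP to a pose.
- robot.move_straight(position, orientation=None, velocity=0.15, until_force=None): straight line of the TCP; orientation=None keeps the orientation; velocity is the mean speed in m/s. With until_force (N) it stops when the force on the tool has changed by that much, and returns True; else False.
- robot.set_joints(angles): joint-space move.
- robot.release() and robot.grab(): open the fingers fully, or close them until they stop; the grip force is fixed at half the most.
- robot.dwell(seconds).
- robot.inverse_kinematics(position, orientation): joint angles nearest the present ones, or None.
- robot.get_obs(): the state.
- robot.get_image(name): name is "scene" or "side" or "wrist"; returns the picture (400x640x3 uint8, red, green, blue); there is no depth.
- robot.camera_info(name): a dict with "fx", "fy", "cx", "cy" (pixels), "k1" (the pictures are not rectified: a ray, as slopes to the right and down, at radius r is drawn at 1 + k1 r^2 times it, then the intrinsics apply), "rvec" (rotation vector, rad) and "tvec" (3), from world to camera coordinates, as OpenCV has them; the wrist camera has in their place "tool_from_camera" (4x4, takes a point from camera to tool coordinates, whose origin is the TCP and whose axes are the flange's). Camera axes: x right, y down, z forward; pixel columns grow to the right and rows downward; lengths in m; the calibration is good to about 2 mm. A picture is of the moment at which its call begins: read the wrist's pose just before it. camera_info takes no time and is no camera call.
A pose or a line that the arm cannot do raises robot.MotionError and nothing moves.
- robot.close_job(): hands the job in; it is judged then, once.
Trained networks look in the newest picture that a camera, given by its name, has taken for a name from the list of things; names that differ only in an ending like _2 or _b are one class to them, and where a whole thing is asked for, a point or a joint stands for the part that bears it (a point fixed in the world has none). Each returns a list of dicts, best first, with "p" (0 to 1); they miss things now and then, are a little off and sometimes report something else, mostly with a low value. They report only what shows in the picture. A call takes as long as a camera call.
- robot.find_in(target, camera): "at" ([column, row] as shares, 0 to 1, of the picture: columns of its width, rows of its height, amid what is visible of it).
- robot.cut_out(target, camera): "pixels" (400x640 bool, what is visible of it) and "at" ([column, row] as shares, 0 to 1, of the picture: columns of its width, rows of its height, amid what is visible of it).
The state is a dict: "time_s": time; "joint_pos": joint angles; "qvel": joint speeds; "joint_torque": joint torques, N m; "eef_pos": TCP position; "orientation": TCP orientation; "ft_force": force on the tool from outside, world axes, zero at the start; "ft_torque": the same for the moment, N m; "gripper_width": opening from 0.0 (shut) to 1.0 (fully open); "grip_force": force on a finger pad.
Only numpy, scipy, OpenCV 4.12 (cv2) and the standard library are available. Lean on these libraries where they do the work, as an engineer would, in place of code of your own. Each camera call takes 0.05 s, during which the arm holds its last target. There are 200 camera calls.

## Task

The casts in the white drying cabinet must dry slowly, with the door held ajar. Lift the stay bar on the roof by its black ball knob, swing the door open with the bar, and drop the middle one of the bar's three holes over the brass peg, so that the bar lies fully down and holds the door by itself once you let go. The peg is clamped anywhere along its short slot and the bar hides it, so feel for the hole gently instead of forcing the bar down on the peg, and leave the other things on the bench where they are.

Things in the scene. Friction and masses are not known exactly. Their poses are not given: they have to be found in the camera images.
- cabinet: white bench cabinet, fixed, 190 mm deep (x) x 200 mm wide (y) x 180 mm high, with casts on its shelves and a clear door in an aluminium frame at its front. Origin at the centre of its underside; x points from front to back, y to its left (seen from the front). The flat roof is 180 mm above the origin
- door_hinge (a point): point on the door's upright hinge axis, level with the roof, at the front right corner: x = -102 mm, y = -95 mm of the cabinet. The door is 189 mm wide and 13 mm thick
- door (a joint): opening angle of the door in rad, 0 shut, up to 1.35; it turns counter-clockwise seen from above, its free (left) edge towards the robot. A spring shuts it from any angle with 0.3 to 0.45 N m, damped. On the middle hole it stands open by 0.40 to 0.83 rad (peg at the rear or the front end of its slot)
- stay: stay bar, flat steel, 4 mm thick, 24 mm wide, 0.16 kg, ends 213 mm from its pivot. Origin at the pivot on top of the door (mid thickness), 140 mm from the hinge axis, over the door's middle plane; x along the bar to the knob. It swivels easily about the upright and lifts up to 0.7 rad about a level axis there. It starts parked on the roof, door shut
- stay_knob (a point): centre of the black ball knob, 20 mm in diameter, on an 8 mm stem near the bar's free end: 189 mm from the pivot along the bar, 32 mm above the bar's top. With the bar fully down it is 222 mm above the bench
- stay_hole_mid (a point): centre of the middle hole at the bar's underside, 126 mm from the pivot. The three holes, 10.6 mm wide, lie 86, 126 and 166 mm from the pivot along the bar. Fully down, the bar is level and its underside 6 mm above the roof
- peg_plate: slotted steel plate, 63 x 24 x 3 mm, fixed on the roof; origin on the roof under the slot's middle (cabinet x = -62, y = -20 mm), x along the slot and the cabinet's x. The brass peg, 8.6 mm thick, chamfered 1 mm, top 19 mm above the roof, is clamped immovably on the slot's line (y = 0) anywhere from x = -16 to +16 mm: not measured, different each time
- mould: pale blue silicone mould, 56 x 69 x 18 mm, lying loose on the bench to the right of the cabinet; origin at the centre of its underside; leave it alone
- cast_out: pink plaster cast, 51 x 65 x 28 mm, loose on the bench; origin at the centre of its underside; leave it alone
- red_spatula: red-handled brush, 8 x 101 x 8 mm, loose on the bench; origin at the centre of its underside; leave it alone
- dropper: small white dropper bottle, 26 x 26 x 56 mm, loose; origin at the centre of its underside; leave it alone
- lilac_jar: small powder jar with a lilac cap, 36 x 36 x 43 mm, loose; origin at the centre of its underside; leave it alone

How it is judged:
By the outcome, as a careful person would: the job done as asked, in the order asked, and still so for the second after the job is handed in, with the robot touching nothing.
It also fails if it takes over 67 s, if anything falls off the work surface, if the arm or the gripper's body presses on something with over 40 N, if the wrist force passes 120 N, or if a joint passes its speed limit or range.

## Working session

There is one attempt and no reset: what is moved stays moved. The work goes in short steps, each a Python script; the robot and the scene stay as the last script left them, time stands still between calls to the robot, and variables do not carry over. Pictures are saved under pics/ and viewed, at most 10 in all, crops included, and the job is handed in when it is done.

```bash
ls; mkdir -p pics; cat > h.py <<'E'
import numpy as np, cv2
from scipy.spatial.transform import Rotation as R
from bench import robot
def cam(name,obs=None):
    c=robot.camera_info(name)
    if 'rvec' in c:
        Rw=R.from_rotvec(np.ravel(c['rvec'])).as_matrix(); t=np.ravel(c['tvec'])
        return c,Rw.T,-Rw.T@t
    T=np.array(c['tool_from_camera']); Rt=R.from_rotvec(obs['orientation']).as_matrix()
    return c,Rt@T[:3,:3],np.array(obs['eef_pos'])+Rt@T[:3,3]
def ray(name,px,obs=None):
    c,Rc,o=cam(name,obs)
    K=np.array([[c['fx'],0,c['cx']],[0,c['fy'],c['cy']],[0,0,1.]])
    xd=np.array([(px[0]-c['cx'])/c['fx'],(px[1]-c['cy'])/c['fy']])
    x=xd.copy()
    for _ in range(30): x=xd/(1+c['k1']*(x@x))
    return o,Rc@np.array([x[0],x[1],1.])
def onz(name,px,z,obs=None):
    o,d=ray(name,px,obs); return o+d*(z-o[2])/d[2]
def proj(name,P,obs=None):
    c,Rc,o=cam(name,obs); p=(np.atleast_2d(P)-o)@Rc; s=p[:,:2]/p[:,2:]
    s=s*(1+c['k1']*(s**2).sum(1,keepdims=True)); return s*[c['fx'],c['fy']]+[c['cx'],c['cy']]
def save(name,f):
    im=robot.get_image(name); cv2.imwrite('pics/'+f,im[:,:,::-1]); return im
E
python3 - <<'E'
from h import *
for n in('scene','side'):
    save(n,n+'0.png')
    print(n,cam(n)[2])
    for t in('stay_knob','stay','peg_plate','cabinet'):
        print(t,[(round(d['p'],2),np.round(np.array(d['at'])*[640,400],1)) for d in robot.find_in(t,n)[:2]])
print(robot.get_obs())
E
```

```text
pics
scene [-0.27043716  0.47436962  0.87628738]
stay_knob [(0.91, array([241.2, 213.7]))]
stay [(0.61, array([241.5, 215. ]))]
peg_plate []
cabinet [(0.88, array([244.3, 236.1]))]
side [ 0.56950215 -1.11164164  0.97173126]
stay_knob [(0.71, array([326.7, 134.4]))]
stay [(0.87, array([334. , 136.8]))]
peg_plate [(0.57, array([313.8, 147.1]))]
cabinet [(0.6, array([333. , 163.1])), (0.41, array([233.1, 316.7]))]
{'time_s': 0.5, 'joint_pos': array([ 1.07747501,  0.42613514,  0.07389107,  1.60602654, -0.03408909,
        1.11077564, -0.06711256]), 'qvel': array([ 0.00080814, -0.00220993, -0.00218739,  0.002813  ,  0.00157726,
        0.00010698,  0.00018236]), 'joint_torque': array([-2.34722102e-03, -9.48836446e+01,  3.75404254e+00, -4.63592827e+01,
        1.90730486e-02,  3.08790841e-03, -6.05884043e-05]), 'eef_pos': array([ 0.22750203, -0.63546022,  0.24826635]), 'orientation': array([-3.09521251e+00, -5.37311690e-01, -2.52413054e-06]), 'ft_force': array([ 0.59131081, -0.35919324,  0.82919369]), 'ft_torque': array([-0.02290406,  0.00688418, -0.03226521]), 'grip_force': 0.0, 'gripper_width': 1.0013542640842485}
```

```bash
python3 -c "
import cv2,numpy as np
a=cv2.imread('pics/scene0.png');b=cv2.imread('pics/side0.png')
print(a.shape)"
```

```text
(400, 640, 3)
```

View pics/scene0.png

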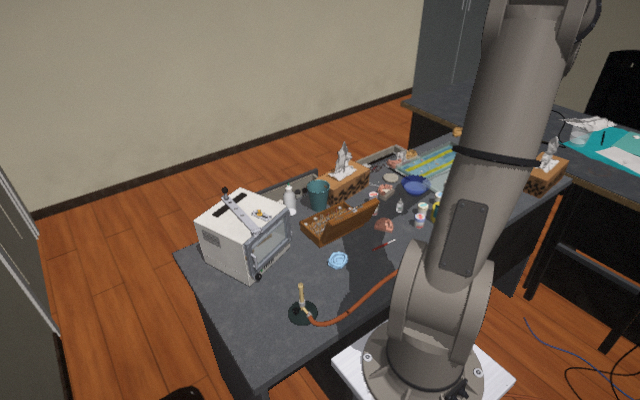

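View pics/side0.png

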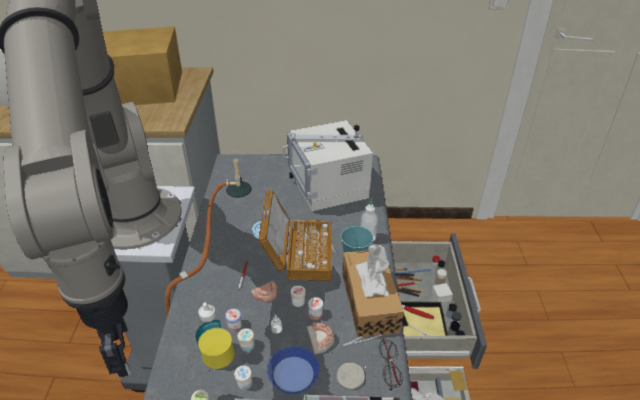

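The scene view shows the cabinet at about (245,235) with the dark knob at (225,190). In the side view the cabinet is at (333,165) and the knob at (357,128). I'll zoom in on both.

```bash
python3 -c "
import cv2,numpy as np
a=cv2.imread('pics/scene0.png')[175:290,185:305];b=cv2.imread('pics/side0.png')[115:215,275:385]
z=lambda i:cv2.resize(i,(400,int(400*i.shape[0]/i.shape[1])),interpolation=cv2.INTER_CUBIC)
a=z(a);b=z(b);h=max(a.shape[0],b.shape[0])
p=lambda i:np.pad(i,((0,h-i.shape[0]),(0,0),(0,0)))
cv2.imwrite('pics/z.png',np.hstack([p(a),p(b)]))"
```

```text
(no output)
```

View pics/z.png

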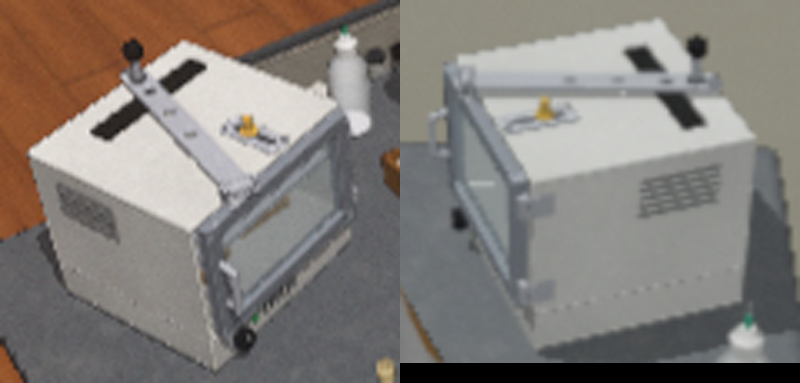

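```bash
cat > fit.py <<'E'
from h import *
from scipy.optimize import least_squares
S=lambda u,v:(185+u/3.3333,175+v/3.3333); D=lambda u,v:(275+(u-400)/3.636,115+v/3.636)
C={'bl':(.095,.1,.18),'br':(.095,-.1,.18),'fl':(-.095,.1,.18),'fr':(-.095,-.1,.18),'flb':(-.095,.1,0),'blb':(.095,.1,0),'frb':(-.095,-.1,0)}
ob=[('scene','bl',S(30,152)),('scene','br',S(185,42)),('scene','fl',S(200,232)),('scene','blb',S(70,292)),('scene','flb',S(215,370)),
('side','fr',D(530,182)),('side','br',D(752,137)),('side','bl',D(655,22)),('side','frb',D(540,348))]
def W(p,q): c,s=np.cos(p[2]),np.sin(p[2]); return np.array([p[0]+c*q[0]-s*q[1],p[1]+s*q[0]+c*q[1],q[2]])
def pts(p):  # p: x,y,yaw, s(peg), bar angle in cabinet frame
    L=[(n,W(p,C[k]),u) for n,k,u in ob]
    pk=W(p,(-.062+p[3],-.02,.197)); kn=W(p,(-.102+.189*np.cos(p[4]),.045+.189*np.sin(p[4]),.222))
    return L+[('scene',pk,S(248,121)),('side',pk,D(545,102)),('scene',kn,S(132,47)),('side',kn,D(697,46))]
f=lambda p:np.concatenate([proj(n,P)[0]-u for n,P,u in pts(p)])
if __name__=='__main__':
    r=min((least_squares(f,[.6,.5,y,0,0.],loss='soft_l1') for y in np.arange(0,6.3,1)),key=lambda r:r.cost)
    p=r.x; print(p,r.cost); print(np.round(f(p).reshape(-1,2),1))
    print('knob',W(p,(-.102+.189*np.cos(p[4]),.045+.189*np.sin(p[4]),.222)),'hinge',W(p,(-.102,-.095,.18)),'peg',W(p,(-.062+p[3],-.02,.197)))
    np.save('p.npy',p)
E
python3 fit.py
```

```text
Traceback (most recent call last):
  File "fit.py", line 14, in <module>
    r=min((least_squares(f,[.6,.5,y,0,0.],loss='soft_l1') for y in np.arange(0,6.3,1)),key=lambda r:r.cost)
  File "fit.py", line 14, in <genexpr>
    r=min((least_squares(f,[.6,.5,y,0,0.],loss='soft_l1') for y in np.arange(0,6.3,1)),key=lambda r:r.cost)
           ~~~~~~~~~~~~~^^^^^^^^^^^^^^^^^^^^^^^^^^^^^^^^^
  File "fit.py", line 12, in <lambda>
    f=lambda p:np.concatenate([proj(n,P)[0]-u for n,P,u in pts(p)])
                               ~~~~^^^^^
  File "h.py", line 21, in proj
    c,Rc,o=cam(name,obs); p=(np.atleast_2d(P)-o)@Rc; s=p[:,:2]/p[:,2:]
           ~~~^^^^^^^^^^
  File "h.py", line 5, in cam
    c=robot.camera_info(name)
ValueError: time passes only in moves, steps and waits
```

```bash
sed -i 's/^def cam(/import functools\n@functools.cache\ndef info(n): return robot.camera_info(n)\ndef cam(/; s/c=robot.camera_info(name)/c=info(name)/' h.py; python3 fit.py
```

```text
[ 0.58832816  0.15185379  6.65341235  0.00734228 -0.34591787] 12.382320481257372
[[-0.5 -0.5]
 [ 0.1 -1.2]
 [-1.9 -0.9]
 [-0.1  1.3]
 [ 2.1  2.6]
 [ 0.3 -0.1]
 [ 0.9 -0.5]
 [ 0.7 -1.3]
 [-2.1  3.3]
 [ 0.3 -1.2]
 [-0.1 -0.3]
 [ 0.5  0.7]
 [-0.6 -0.3]]
knob [0.66590109 0.16149244 0.222     ] hinge [0.52761272 0.02638413 0.18      ] peg [0.54461031 0.11343224 0.197     ]
```

```bash
cat > look.py <<'E'
from h import *
o=robot.get_obs(); q=o['eef_pos']
robot.move_straight(q+[0,0,.2],velocity=.3)
ori=np.array([np.pi,0,0])
T=np.array(info('wrist')['tool_from_camera']); print(np.round(T,3))
target=np.array([.60,.13,.40])
cxy=R.from_rotvec(ori).apply(T[:3,3])
print(cxy)
robot.goto(target-[cxy[0],cxy[1],-.03],ori)
o=robot.get_obs(); np.save('obs1.npy',o,allow_pickle=True)
save('wrist','w1.png'); print(o['time_s'],o['eef_pos'],o['orientation'],o['joint_pos'])
for t in('stay_knob','stay','peg_plate'):
    print(t,[(round(d['p'],2),np.round(np.array(d['at'])*[640,400],1)) for d in robot.find_in(t,'wrist')[:2]])
E
python3 look.py; python3 -c "
import cv2
cv2.imwrite('pics/w1b.png',cv2.resize(cv2.imread('pics/w1.png'),(800,500),interpolation=cv2.INTER_CUBIC))"
```

```text
[[-0.    -0.953 -0.301  0.077]
 [ 1.    -0.    -0.     0.   ]
 [-0.    -0.301  0.953 -0.125]
 [ 0.     0.     0.     1.   ]]
[ 0.07724262 -0.0003991   0.12515821]
4.2 [0.52306709 0.12968674 0.42993207] [ 3.14158476e+00 -1.65177282e-03 -1.70694572e-04] [ 0.4148332   0.16947444 -0.88190534  1.61293927  0.13200278  1.4216947
 -2.05156372]
stay_knob [(0.88, array([284.6, 111.8]))]
stay [(0.85, array([287. , 107.5]))]
peg_plate []
```

View pics/w1b.png

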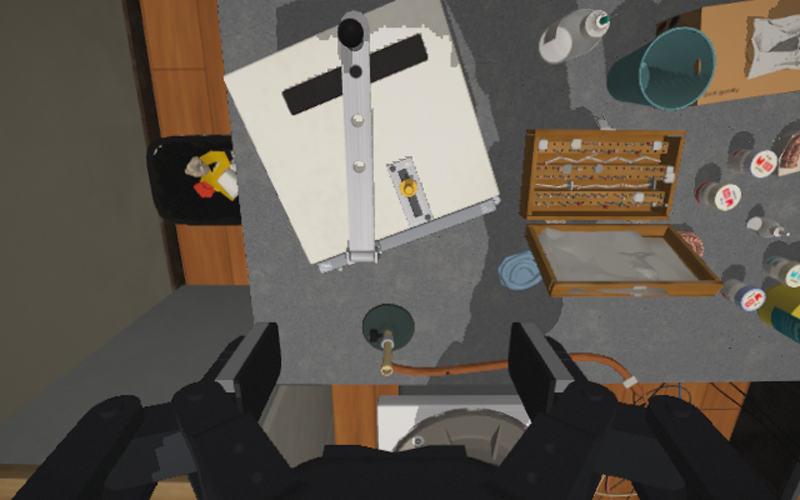

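The wrist view shows the bar from the pivot (362,257) to the knob (350,32), with holes at (359,166), (357,120) and (355,71). The brass peg is uncovered at (408,187). I'll magnify it to pick the pixels.

```bash
python3 -c "
import cv2
cv2.imwrite('pics/w1c.png',cv2.resize(cv2.imread('pics/w1.png')[0:220,175:405],None,fx=2.7,fy=2.7,interpolation=cv2.INTER_CUBIC))"
```

```text
(no output)
```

View pics/w1c.png

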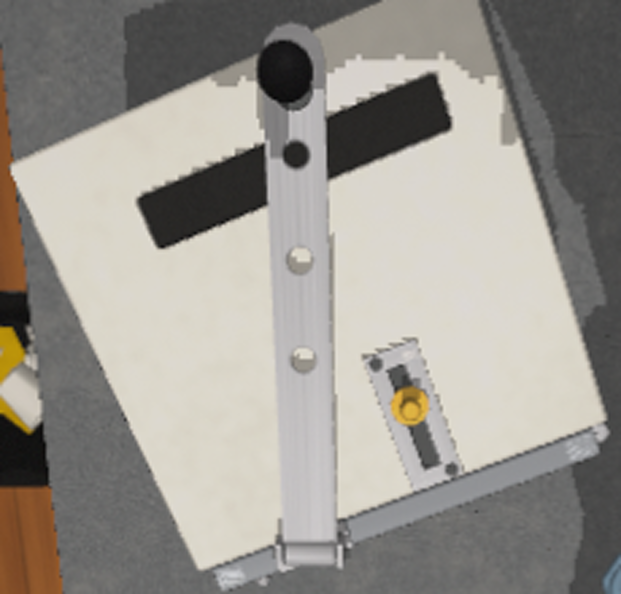

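```bash
cat > fit2.py <<'E'
from h import *
from scipy.optimize import least_squares
obs=np.load('obs1.npy',allow_pickle=True).item()
Z=lambda u,v:np.array((175+(u+.5)/2.7-.5,(v+.5)/2.7-.5))
def W(p,q): c,s=np.cos(p[2]),np.sin(p[2]); return np.array([p[0]+c*q[0]-s*q[1],p[1]+s*q[0]+c*q[1],q[2]])
bar=lambda p,r,z:W(p,(-.102+r*np.cos(p[4]),.045+r*np.sin(p[4]),z))
def pts(p):
    return [(W(p,(.095,.1,.18)),Z(13,167)),(W(p,(-.095,-.1,.18)),Z(606,418)),(W(p,(-.095,.1,.18)),Z(197,572)),
    (W(p,(-.062,-.02,.183)),Z(414,416)),(W(p,(-.062+p[3],-.02,.199)),Z(410.5,409)),
    (bar(p,.189,.222),Z(285,71)),(bar(p,.166,.19),Z(295.5,154)),(bar(p,.126,.19),Z(300.5,260)),(bar(p,.086,.19),Z(303,360))]
f=lambda p:np.concatenate([proj('wrist',P,obs)[0]-u for P,u in pts(p)])
if __name__=='__main__':
    r=least_squares(f,[.588,.152,.37,.007,-.346],x_scale=.01,loss='soft_l1'); p=r.x
    print(p,r.cost); print(np.round(f(p).reshape(-1,2),2))
    print('knob',bar(p,.189,.222),'pivot',bar(p,0,.19),'hinge',W(p,(-.102,-.095,.18)),'peg',W(p,(-.062+p[3],-.02,.199)))
    a=lambda u,z:onz('wrist',u,z,obs)
    print('indep knob',a(Z(285,71),.222),'peg',a(Z(410.5,409),.199),'h166',a(Z(295.5,154),.19),'h86',a(Z(303,360),.19),'pivot?',a(Z(310,552),.19))
    np.save('p2.npy',p)
E
python3 fit2.py
```

```text
[ 0.59069417  0.15536281  0.37010799  0.00612297 -0.35996993] 4.639919644796162
[[-3.96 -0.7 ]
 [ 1.36  0.55]
 [ 0.3   0.92]
 [ 0.01  0.19]
 [-0.06  0.02]
 [-0.04 -0.07]
 [ 0.16 -0.15]
 [-0.27 -0.04]
 [ 0.16 -0.13]]
knob [0.66831383 0.1623368  0.222     ] pivot [0.47932354 0.16042074 0.19      ] hinge [0.5299638  0.02990038 0.18      ] peg [0.545835   0.11650542 0.199     ]
indep knob [0.66825401 0.16229979 0.222     ] peg [0.54586214 0.11643384 0.199     ] h166 [0.64517207 0.16227974 0.19      ] h86 [0.56517791 0.16148028 0.19      ] pivot? [0.48021917 0.16071213 0.19      ]
```

```bash
cat > grasp.py <<'E'
from fit2 import *
p=np.load('p2.npy')
k=bar(p,.189,.222); yaw=p[2]+p[4]
ori=(R.from_euler('z',yaw)*R.from_rotvec([np.pi,0,0])).as_rotvec()
robot.goto([k[0],k[1],.32],ori)
print(robot.move_straight([k[0],k[1],.221],ori,velocity=.12,until_force=8))
robot.grab(); o=robot.get_obs(); np.save('grasp.npy',o['eef_pos'])
print(o['time_s'],o['eef_pos'],k,o['gripper_width'],o['grip_force'],o['ft_force'],o['joint_pos'])
np.save('obs2.npy',o,allow_pickle=True)
save('wrist','w2.png')
E
python3 grasp.py
```

```text
False
6.7917 [0.66838627 0.16235582 0.22108052] [0.66831383 0.1623368  0.222     ] 0.1916166420773612 58.444637060165405 [ 0.70527192 -0.28548375  0.82021075] [ 0.23587495  0.60168037 -0.83663065  1.55913006  0.46933366  1.19206943
 -2.25030893]
```

View pics/w2.png

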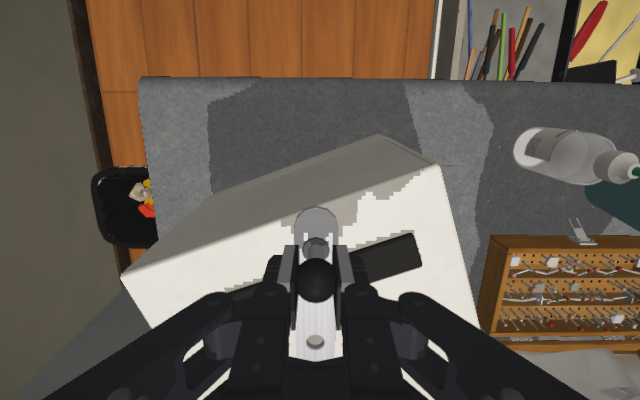

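```bash
cat > mv.py <<'E'
from fit2 import *
from scipy.optimize import brentq
p=np.load('p2.npy'); g=np.load('grasp.npy'); k0=bar(p,.189,.222); k0[2]=.222; off=g-k0
def piv(th): return np.array([-.102-.14*np.sin(th),-.095+.14*np.cos(th)])
peg=np.array([-.062+p[3],-.02])
thf=brentq(lambda t:np.linalg.norm(piv(t)-peg)-.126,.2,1.)
d=peg-piv(thf); phf=np.arctan2(d[1],d[0])
def knob(t,a,hole=None):   # t: share of opening; a: pitch
    th=t*thf; ph=p[4]+t*(phf-p[4]); r=.189*np.cos(a)-.036*np.sin(a)
    q=piv(th)+r*np.array([np.cos(ph),np.sin(ph)])
    P=W(p,(q[0],q[1],.186+.189*np.sin(a)+.036*np.cos(a)))
    ori=(R.from_euler('z',p[2]+ph)*R.from_rotvec([np.pi,0,0])).as_rotvec()
    return P+off,ori
def st(m=''):
    o=robot.get_obs(); print(m,round(o['time_s'],2),np.round(o['eef_pos'],4),np.round(o['ft_force'],2),round(o['gripper_width'],3),np.round(o['joint_pos'][-1],2)); return o
E
cat > lift.py <<'E'
from mv import *
print('thf',thf,'phf',phf,'off',off)
o2=np.load('obs2.npy',allow_pickle=True).item(); print('tcp proj',proj('wrist',[g+[0,0,.002]],o2))
print([np.round(robot.inverse_kinematics(*knob(1,a)),2) for a in(.22,0)])
for a in(.11,.23): robot.move_straight(*knob(0,a),velocity=.06)
o=st('lift')
if abs(o['ft_force'][2])<15:
    for t in np.linspace(0,1,7)[1:]:
        robot.move_straight(*knob(t,.23),velocity=.06); st(t)
robot.get_image('wrist'); save('side','s3.png'); im=save('scene','c3.png')
E
python3 lift.py; python3 -c "
import cv2,numpy as np
a=cv2.imread('pics/c3.png')[160:290,180:320];b=cv2.imread('pics/side'[:0]+'pics/s3.png')[100:230,255:395]
cv2.imwrite('pics/z3.png',cv2.resize(np.hstack([a,b]),(800,371),interpolation=cv2.INTER_CUBIC))"
```

```text
thf 0.5352293749716337 phf -0.3687888443772323 off [ 7.24423235e-05  1.90258071e-05 -9.19483259e-04]
tcp proj [[314.54550987 282.61706276]]
[array([ 0.39,  0.44, -0.9 ,  1.71,  0.37,  1.18, -2.18]), array([ 0.36,  0.5 , -0.88,  1.72,  0.42,  1.12, -2.21])]
lift 7.88 [0.6553 0.1622 0.2635] [ 2.31  0.14 -1.82] 0.192 -2.23
0.16666666666666666 8.23 [0.6437 0.1567 0.2631] [ 1.75  0.21 -1.5 ] 0.194 -2.23
0.3333333333333333 8.59 [0.633  0.1506 0.2633] [ 2.3  -0.71 -1.17] 0.194 -2.23
0.5 8.95 [0.6226 0.1434 0.2633] [ 3.06  0.31 -2.43] 0.191 -2.22
0.6666666666666666 9.31 [0.6129 0.1353 0.2632] [ 2.51  1.06 -1.21] 0.188 -2.21
0.8333333333333333 9.67 [0.6041 0.1264 0.2633] [ 2.72 -0.32 -1.31] 0.194 -2.2
1.0 10.03 [0.5959 0.1167 0.2633] [ 4.09 -0.01 -1.37] 0.192 -2.18
```

View pics/z3.png

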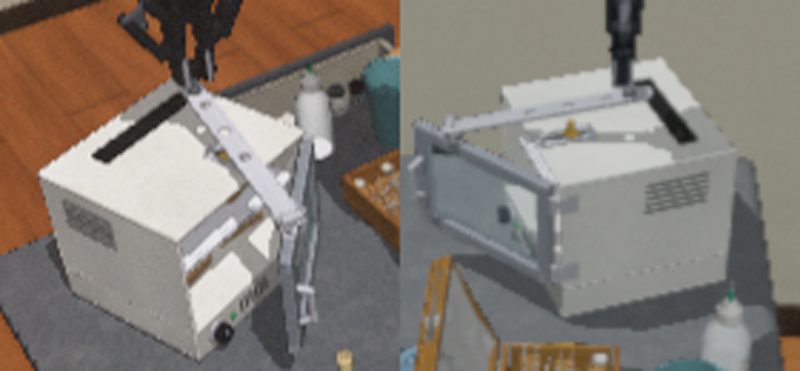

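The door is swung open and the bar is held above the peg with little force. Now I'll feel my way down.

```bash
cat > feel.py <<'E'
from mv import *
import sys
robot.move_straight(*knob(1,.13),velocity=.04); f0=st('pre')['ft_force']
def probe(dx,dy):  # offset along bar / across bar, m
    D=R.from_euler('z',p[2]+phf).apply([dx,dy,0])
    for a,v in((.13,.03),(.06,.015)):
        P,ori=knob(1,a)
        if robot.move_straight(P+D,ori,velocity=v,until_force=4): break
    o=st(('probe',round(dx*1e3,1),round(dy*1e3,1)))
    if o['eef_pos'][2]<knob(1,.075)[0][2]: print('IN'); np.save('D.npy',D); return True
    P,ori=knob(1,.13); robot.move_straight(P+D,ori,velocity=.04); return False
for dx,dy in [(0,0),(0,.0015),(0,-.0015),(.0015,0),(-.0015,0),(.0015,.0015),(-.0015,.0015),(.0015,-.0015),(-.0015,-.0015)]:
    if probe(dx,dy): break
E
python3 feel.py
```

```text
pre 10.81 [0.6025 0.1167 0.2452] [ 2.84  0.74 -1.06] 0.196 -2.19
('probe', 0.0, 0.0) 12.11 [0.6064 0.1166 0.2324] [ 2.45  0.93 -0.47] 0.193 -2.2
IN
```

```bash
cat > down.py <<'E'
from mv import *
for a in(.03,.0,-.006):
    hit=robot.move_straight(*knob(1,a),velocity=.02,until_force=8); o=st((a,hit))
    if hit: break
save('side','s4.png'); save('scene','c4.png')
E
python3 down.py; python3 -c "
import cv2,numpy as np
a=cv2.imread('pics/c4.png')[160:290,180:320];b=cv2.imread('pics/s4.png')[100:230,255:395]
cv2.imwrite('pics/z4.png',cv2.resize(np.hstack([a,b]),(800,371),interpolation=cv2.INTER_CUBIC))"
```

```text
(0.03, False) 12.55 [0.6077 0.1166 0.2266] [ 3.34  0.58 -0.3 ] 0.191 -2.21
(0.0, False) 12.99 [0.6089 0.1166 0.2211] [3.11 0.96 2.46] 0.195 -2.21
(-0.006, False) 13.24 [0.6091 0.1166 0.22  ] [4.28 0.95 2.4 ] 0.196 -2.21
```

View pics/z4.png

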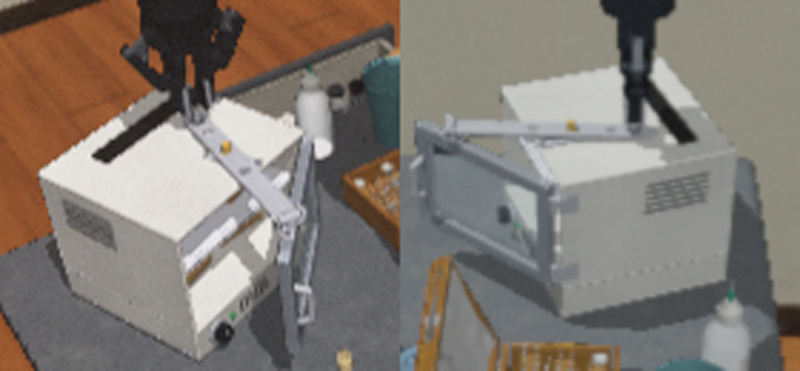

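The peg shows through the middle hole and the bar lies level. I'll let go, retreat and check.

```bash
python3 - <<'E'
from mv import *
robot.release(); o=st('rel')
robot.move_straight(o['eef_pos']+[0,0,.15],velocity=.1)
robot.move_straight(o['eef_pos']+[-.09,0,.21],velocity=.2)
robot.dwell(1); o=st('up'); np.save('obs5.npy',o,allow_pickle=True); save('wrist','w5.png')
im=cv2.imread('pics/w5.png')[0:260,150:430]; side=save('side','s5.png')[100:230,255:395,::-1]
cv2.imwrite('pics/z5.png',np.hstack([cv2.resize(im,(500,464)),cv2.resize(side,(300,464*300//300))[:464]]))
E
```

```text
rel 14.02 [0.6091 0.1166 0.2199] [0.51 0.47 0.24] 0.998 -2.21
up 17.36 [0.5191 0.1167 0.43  ] [-0.17 -0.14 -0.12] 0.999 -2.04
```

View pics/z5.png

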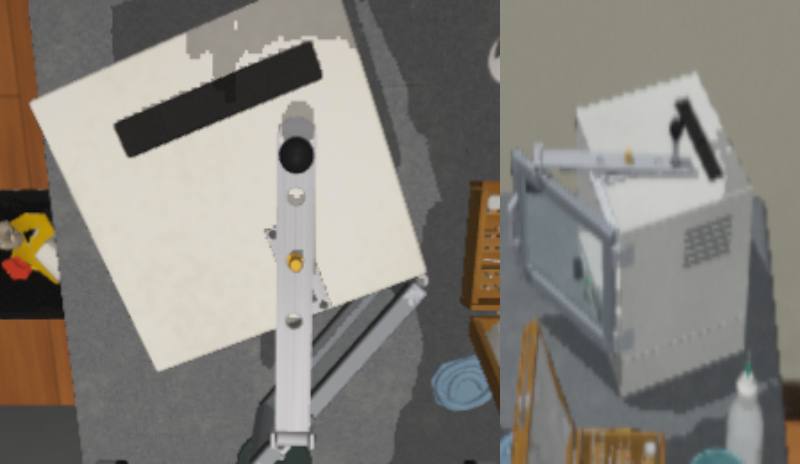

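The bar lies flat with the peg through the middle hole at (295,262), and the door stays open with the gripper clear.

```bash
python3 -c "
from bench import robot
print(robot.close_job())"
```

```text
the job is handed in; nothing more can be done
None
```

The job is handed in: the stay bar lies fully down with its middle hole over the brass peg, holding the door ajar by itself (about 0.54 rad by calculation), with the gripper clear and nothing else on the bench touched, after about 17 s of robot time.

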